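# Fetch the red cheese from under the ageing rack with a reacher

### The arm

A 6-joint arm with a two-finger parallel gripper is mounted at the origin on the work surface. World frame = base frame: x ahead of the robot, y to its left, z up, the work surface at z = 0. Lengths are in m, angles in rad, forces in N, time in s.
With the tool pointing down it reaches from about 0.375 to 0.9 m from the base axis. Payload 3.1 kg.
Tool frame: the origin (TCP) lies on the front face of the gripper's body, between the roots of the fingers; the fingertips stand 73 mm ahead of it and the grasp point (between the pads) lies 54 mm ahead of it (manip.tips_ahead is the distance from the TCP to the fingertips, in m); z points along the fingers, y is the line along which they close (so a half turn about z gives the same grasp; the last joint's range is limited). The gripper opens to 85 mm and grips with 20 to 120 N. Pads are 22 mm wide; open, the fingers measure 114 mm over their backs; the gripper's body (76 mm by 85 mm) begins 54 mm behind the grasp point. The pads swing forward as they close: fully open they stand 13 mm farther back than shut.
Start: joints at [0.987, 0.527, 1.433, -0, 1.181, -0.178], TCP at [0.247, 0.574, 0.304] pointing down, gripper open.
Joint ranges: [-3.08, 3.08], [-0.75, 2.2], [0.22, 2.44], [-1.43, 4.57], [0, 2.65], [-2.85, 2.85]. Speed limits (rad/s): [2.79, 2.79, 3.14, 3.14, 3.14, 3.14].

### API

Orientations are given as a unit quaternion [x, y, z, w].
In Python, from station import sense, eyes, workorder, manip gives the robot as it stands.
- The arm moves only by the shell command python3 -m inch 'ROWS' [OPENING] [FORCE]. ROWS is JSON, a list of rows, each an object of numbers: "dx", "dy", "dz": the shift along the tool's x, y, z in cm; "wx", "wy", "wz": the turn, a rotation vector about the tool's x, y, z in degrees. In form: [{"dx": .., "dy": .., "dz": .., "wx": .., "wy": .., "wz": ..}, ...]. A call has 1 to 10 rows; each row shifts and turns the commanded pose from where the row before left it, along the tool's axes as they then stand; what a row does not reach is not made up. A row lasts 1/8 s, in which the tool goes at most 62.5 mm and 10.7 degrees, less where a joint would pass 70% of its speed; a pose out of reach is approached as far as the arm can. A call with a gripper value outside its range is refused whole. OPENING is the opening, from 0 (shut) to 1 (fully open), set as the call begins (- or left out, the last holds). The fingers move at their own pace and stop on an object; FORCE is the grip in N (left out, the last holds). Time passes only in rows, so rows that do not move let the fingers close. It gives the time, the measured TCP pose, the force, the opening and the grip force at its end, in the units of the state.
- sense(): the state, without advancing time (a new reading comes with each control period).
- eyes.snapshot(name): name is "side" or "top" or "wrist"; returns the picture (400x640x3 uint8, red, green, blue); there is no depth.
- eyes.camera_params(name): a dict with "fx", "fy", "cx", "cy" (pixels), "rvec" (rotation vector, rad) and "tvec" (3), from world to camera coordinates, as OpenCV has them. Camera axes: x right, y down, z forward; pixel columns grow to the right and rows downward; lengths in m; the calibration is good to about 2 mm. A picture is of the moment at which its call begins: read the wrist's pose just before it. camera_params takes no time and is no camera call; for the wrist camera it gives the pose at the moment of the call.
- workorder.sign_off(): hands the job in; it is judged then, once.
The state is a dict: "t": time; "q": joint angles; "qd": joint speeds; "tau": joint torques, N m; "tcp_pos": TCP position; "tool_rot": TCP orientation; "force": force on the tool from outside, world axes, zero at the start; "ft_torque": the same for the moment, N m; "finger_gap": opening from 0.0 (shut) to 1.0 (fully open); "gripper_force": force on a finger pad.
Only numpy, scipy, OpenCV 4.12 (cv2) and the standard library are available. Lean on these libraries where they do the work, as an engineer would, in place of code of your own. Each camera call takes 0.05 s, during which the arm holds its last target. There are 200 camera calls.

### The job

The little red-waxed cheese has slipped deep under the low ageing rack. Slide the reacher that lies on the table in so that its open jaws stand around the red cheese, squeeze the trigger to close them on it, and with the trigger kept squeezed draw it out until it stands on the open table fully clear of the rack; then let go of the reacher so that its trigger springs back. Do not touch the red cheese with the robot itself, keep it upright, and leave the pale and the grey cheese under the rack where they are.

Things in the scene. Friction and masses are not known exactly. Their poses are not given: they have to be found in the camera images.
- red_cheese: Small round cheese in red wax, an upright disc 46 mm across and 38 mm tall, about 90 g, loose on the table under the rack. Origin: centre of its underside; z up.
- pale_cheese: Bystander: pale cream cheese of the same size, loose on the table under the rack. Origin: centre of its underside.
- grey_cheese: Bystander: grey-rinded cheese of the same size, loose on the table under the rack. Origin: centre of its underside. The three cheeses stand in a row along the rack about 110 mm apart, in any order.
- rack: Fixed low wooden rack, 420 mm wide (its y) and 210 deep (its x): a board along the front and back edge, 75 to 93 mm above the table, thin steel rods 36 mm apart between, 20 mm posts at y = +-200. Its front, to the robot's left (world +y), is open. Origin: on the table, middle of the front edge; x points into the gap (cheeses stand 85 to 125 mm in). A 14 mm stop runs along the back; two 40 mm cheeses stay on the rear board.
- reacher: Reacher lying flat on the table, 0.5 kg, mostly in the handle; slide it, do not lift. Origin: underside, middle of the grip; x along the shaft to the jaws, z up. Pinch it across y from above: black palm block (outer face y = +30 mm, x -55 to 50, 45 tall) against orange trigger (outer face y = -30 at rest, x -35 to 35, 12 to 45 high). Black nose at x 50 to 85, 60 wide, 40 tall; then a thin shaft.
- reacher_jaws (a point): Point on the reacher's axis, 285 mm ahead of its origin and 20 mm up, between its two orange-tipped jaws: where the centre of the cheese should be when they close. Jaws: 10 to 32 mm high, from the yoke (x 197 to 227 mm in the reacher's frame, 34 tall) to tips at x 320 that turn inwards; open, 85 mm apart inside at the tips and 105 over all.
- trigger (a joint): Travel of the trigger towards the palm block, m: 0 at rest (jaws open), 0.012 fully in (jaws shut, empty); stops near 0.010 on a cheese. Spring: 10 N at rest, 13 N fully in. A pinch of 5 to 7 N (or fingers at 59 mm) holds the reacher with open jaws; about 25 N (fingers driven below 48 mm) closes them firmly. It springs back when let go.
Not all that is in view belongs to the job. Of the things that look like the red_cheese, take the one that is farthest to the robot's right at the start.

How it is judged:
On the way, in this order (a step that is already met when the one before it is completed fails the run):
1. the reacher's trigger is squeezed and its jaws are closed on the red cheese under the rack (x of red_cheese in the frame of reacher between 0.25 and 0.32 m and y of red_cheese in the frame of reacher between -0.02 and 0.02 m and value of joint trigger above 0.007 m and contact force between reacher and red_cheese above 0.5 N and x of red_cheese in the frame of rack above 0.05 m), for 0.2 s.
2. the red cheese, still in the squeezed jaws, is out in front of the rack (x of red_cheese in the frame of reacher between 0.25 and 0.32 m and y of red_cheese in the frame of reacher between -0.02 and 0.02 m and value of joint trigger above 0.007 m and x of red_cheese in the frame of rack below -0.023 m), for 0.1 s.
At the end, for the whole second after the job is handed in: The red cheese stands upright (within 10 degrees), at rest on the table, centre at least 23 mm in front of the rack's front edge; the reacher lies still on the table, trigger within 3 mm of rest; the pale and grey cheeses are within 20 mm of where they were (x of red_cheese in the frame of rack below -0.023 m and height (world z) of red_cheese between -0.005 and 0.01 m and angle between red_cheese's own z axis and vertical below 0.17 rad and linear speed of each of red_cheese, reacher below 0.02 m/s and value of joint trigger below 0.003 m and height (world z) of reacher above -0.005 m); the robot touches nothing.
It fails at once if the pale or the grey cheese is moved by more than 20 mm (distance of any of pale_cheese, grey_cheese from where it was at the start of the episode above 0.02 m).
It fails at once if the robot itself touches the red cheese (contact force between any of the fingers, the arm and red_cheese above 0.3 N).
It fails at once if the red cheese is tipped over (angle between red_cheese's own z axis and vertical above 0.5 rad).
It also fails if it takes over 48 s, if anything falls off the work surface, if the arm or the gripper's body presses on something with over 40 N, if the wrist force passes 120 N, or if a joint passes its speed limit or range.

## Working session

There is one attempt and no reset: what is moved stays moved. The work goes in short steps, Python scripts to look and compute and a shell command to move; the robot and the scene stay as the last step left them, time stands still between calls to the robot, and variables do not carry over. Pictures are saved under pics/ and viewed, at most 12 in all, crops included, and the job is handed in when it is done.

```bash
ls; mkdir -p pics; cat > h.py <<'E'
import numpy as np, cv2
from station import sense, eyes, workorder, manip
def cam(n):
    p=eyes.camera_params(n); K=np.array([[p['fx'],0,p['cx']],[0,p['fy'],p['cy']],[0,0,1.]])
    return K,cv2.Rodrigues(np.array(p['rvec'],float))[0],np.array(p['tvec'],float).ravel()
def ray(n,uv,z):
    K,R,t=cam(n); d=R.T@np.linalg.inv(K)@np.array([uv[0],uv[1],1.]); c=-R.T@t
    return (c+d*(z-c[2])/d[2]).round(4)
def proj(n,P):
    K,R,t=cam(n); q=K@(R@np.array(P,float)+t); return (q[:2]/q[2]).round(1)
def snap(n,f):
    im=eyes.snapshot(n); cv2.imwrite('pics/'+f,cv2.cvtColor(im,cv2.COLOR_RGB2BGR)); return im
E
python3 - <<'E'
from h import *
s=sense();print(s)
snap('top','top0.png');snap('side','side0.png')
for n in('top','side'):
    K,R,t=cam(n);print(n,K[0,0],(-R.T@t).round(3),R.round(2).tolist())
E
```

```text
pics
{'t': 0.0, 'q': array([ 9.86514093e-01,  5.28449103e-01,  1.43391596e+00, -9.38982432e-06,
        1.18139855e+00, -1.78482433e-01]), 'qd': array([ 4.54976421e-05,  2.63574107e-04,  7.42765015e-04, -4.18270011e-04,
        1.70441814e-03, -4.13460052e-04]), 'tau': array([-7.99273621e-04, -4.42352557e+01, -1.78021306e+01, -2.41771577e-04,
        8.50607583e-03,  2.50648202e-05]), 'tcp_pos': array([0.24636756, 0.57377589, 0.30293959]), 'tool_rot': array([ 2.01508718e-01,  9.79486120e-01, -1.00910522e-03, -3.99990225e-04]), 'force': array([ 0.46088669,  0.43117915, -0.7933309 ]), 'ft_torque': array([0.02509836, 0.00028098, 0.03192552]), 'gripper_force': 0.0, 'finger_gap': 1.0049191046972132}
top 513.0395277130567 [0.458 0.036 1.106] [[0.02, -1.0, 0.01], [-1.0, -0.02, -0.08], [0.08, -0.0, -1.0]]
side 389.46209365042233 [ 0.25  -0.543  0.819] [[0.91, -0.42, 0.01], [-0.31, -0.69, -0.65], [0.27, 0.59, -0.76]]
```

View pics/top0.png

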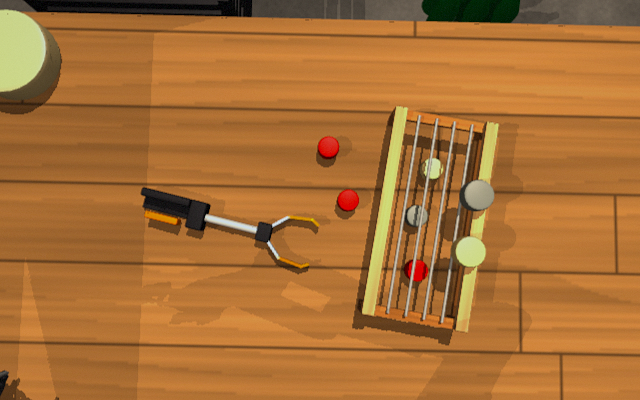

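View pics/side0.png

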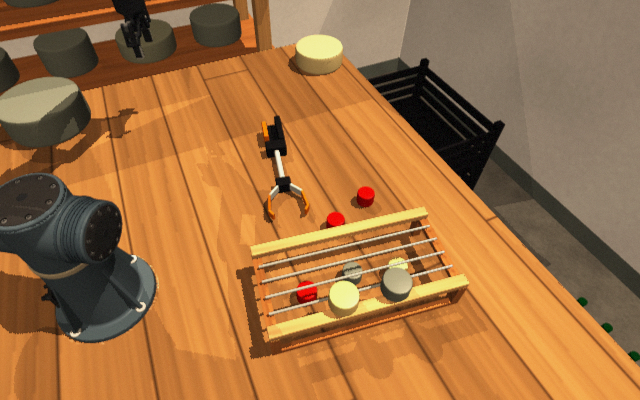

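Both views show three red discs. In the top view they are at (328,147) and (348,200), both on the open table, and at (417,270), under the rack. Image right is the robot's right (-y), so the red cheese is the one at (417,270). Next is one close crop to check that choice and measure.

```bash
python3 - <<'E'
from h import *
im=cv2.imread('pics/top0.png')
c=im[100:340,130:510]; cv2.imwrite('pics/c0.png',cv2.resize(c,(798,504),interpolation=cv2.INTER_CUBIC))
E
```

```text
(no output)
```

View pics/c0.png

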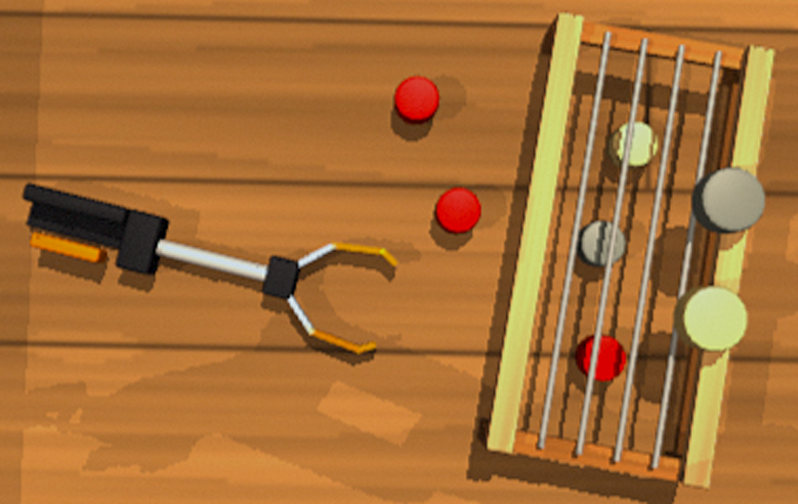

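The crop confirms the red cheese under the rack at crop (602,359), with grey at (603,243), pale at (635,144) and the decoy reds at (417,99) and (458,210). The reacher's nose is near (142,239) and its yoke near (282,277).

```bash
cat >> h.py <<'E'
def c(u,v,z): return ray('top',(130+u/2.1,100+v/2.1),z)
E
python3 - <<'E'
from h import *
for n,u,v,z in [('red',602,359,.038),('grey',603,243,.038),('pale',635,144,.038),('d1',417,99,.038),('d2',458,210,.038),
 ('fl',558,14,.093),('fr',488,450,.093),('fl2',584,17,.093),('fr2',512,453,.093),('bl',774,49,.093),('br',710,487,.093),('nose',142,239,.04),('yoke',282,277,.034),('tipL',397,264,.03),('tipR',374,348,.03),('palmL',27,186,.045),('noseTL',130,207,.04),('noseTR',168,216,.04),('noseBR',154,273,.04),('noseBL',117,264,.04)]:
    print(n,c(u,v,z))
n=c(142,239,.04)[:2];y=c(282,277,.034)[:2];d=y-n;print(np.linalg.norm(d),np.degrees(np.arctan2(d[1],d[0])))
K,R,t=cam('wrist');print((-R.T@t),R.round(2).tolist(),K[0,0])
E
```

```text
red [ 0.4032 -0.1844  0.038 ]
grey [ 0.5176 -0.1847  0.038 ]
pale [ 0.6175 -0.2162  0.038 ]
d1 [0.6581 0.0028 0.038 ]
d2 [ 0.5474 -0.0401  0.038 ]
fl [ 0.7331 -0.129   0.093 ]
fr [ 0.3199 -0.0677  0.093 ]
fl2 [ 0.7308 -0.1539  0.093 ]
fr2 [ 0.3176 -0.09    0.093 ]
bl [ 0.7038 -0.3359  0.093 ]
br [ 0.2903 -0.274   0.093 ]
nose [0.5117 0.2723 0.04  ]
yoke [0.4772 0.1333 0.034 ]
tipL [0.4927 0.0193 0.03  ]
tipR [0.4089 0.0404 0.03  ]
palmL [0.5614 0.3866 0.045 ]
noseTL [0.5432 0.2854 0.04  ]
noseTR [0.535  0.2474 0.04  ]
noseBR [0.4783 0.2591 0.04  ]
noseBL [0.4864 0.296  0.04  ]
0.14321749194843483 -103.9392142981707
[0.1727356  0.60659904 0.37327903] [[0.39, 0.92, -0.0], [0.87, -0.37, 0.32], [0.29, -0.13, -0.95]] 309.58406095824523
```

Fit results:
- **Reacher:** origin about (0.528, 0.339), heading about -104°.
- **Insertion:** at this heading the jaws reach the red cheese after about 253 mm along the axis, with only about 5 mm of side shift.
- **Clearances:** roughly 30 mm to the grey cheese, the post and the decoy.

I'll move above the grip first, then turn.

```bash
python3 -m inch '[{"dx":-4.4,"dy":-1.31},{"dx":-4.4,"dy":-1.31},{"dx":-4.4,"dy":-1.31},{"dx":-4.4,"dy":-1.31},{"dx":-4.4,"dy":-1.31},{"dx":-4.4,"dy":-1.31},{"dx":-4.4,"dy":-1.31},{"dx":-4.4,"dy":-1.31},{"dx":0},{"dx":0}]' 1
python3 -m inch '[{"wz":10.1},{"wz":10.1},{"wz":10.1},{"wz":10.1},{"wz":10.1},{"wz":10.1},{"wz":10.1},{"wz":10.1},{"dz":3},{"dz":0}]'
python3 - <<'E'
from h import *
from scipy.spatial.transform import Rotation as Ro
s=sense();snap('wrist','w1.png');print(s['tcp_pos'],s['q'].round(2),Ro.from_quat(s['tool_rot']).as_matrix().round(3).tolist(),s['force'])
o=np.array([.528,.339,0]);d=np.array([-.2419,-.9703,0]);l=np.array([.9703,-.2419,0])
for n,x,y,z in[('palm back',-55,30,45),('palm front',50,30,45),('trig back',-35,-30,45),('trig front',35,-30,45),('nose',67.5,0,40),('noseFL',85,30,40),('noseFR',85,-30,40)]:
    print(n,proj('wrist',o+(d*x+l*y+np.array([0,0,z]))/1000))
E
```

```text
[0.24641519 0.57381504 0.30303567] [ 0.99  0.53  1.43 -0.    1.18 -0.18] [[-0.919, 0.395, -0.001], [0.395, 0.919, -0.002], [0.0, -0.002, -1.0]] [0.00349771 0.42457294 0.28661197]
palm back [294.9 421.4]
palm front [225.7 429.4]
trig back [272.9 392.8]
trig front [224.9 398.6]
nose [210. 413.]
noseFL [204.3 428.6]
noseFR [192.5 399.5]invalid input at $[0]: expected keys dx, dy, dz, wx, wy, wz
invalid input at $[0]: expected keys dx, dy, dz, wx, wy, wz
```

View pics/w1.png

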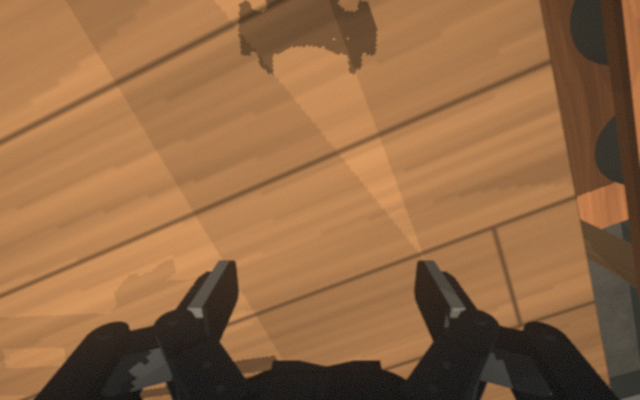

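The picture shows only table and the open fingers: the moves were refused because every row needs all six keys. I'll retype them.

```bash
python3 -m inch '[{"dx":-4.4,"dy":-1.31,"dz":0,"wx":0,"wy":0,"wz":0},{"dx":-4.4,"dy":-1.31,"dz":0,"wx":0,"wy":0,"wz":0},{"dx":-4.4,"dy":-1.31,"dz":0,"wx":0,"wy":0,"wz":0},{"dx":-4.4,"dy":-1.31,"dz":0,"wx":0,"wy":0,"wz":0},{"dx":-4.4,"dy":-1.31,"dz":0,"wx":0,"wy":0,"wz":0},{"dx":-4.4,"dy":-1.31,"dz":0,"wx":0,"wy":0,"wz":0},{"dx":-4.4,"dy":-1.31,"dz":0,"wx":0,"wy":0,"wz":0},{"dx":-4.4,"dy":-1.31,"dz":0,"wx":0,"wy":0,"wz":0}]' 1
python3 -m inch '[{"dx":0,"dy":0,"dz":0,"wx":0,"wy":0,"wz":10.1},{"dx":0,"dy":0,"dz":0,"wx":0,"wy":0,"wz":10.1},{"dx":0,"dy":0,"dz":0,"wx":0,"wy":0,"wz":10.1},{"dx":0,"dy":0,"dz":0,"wx":0,"wy":0,"wz":10.1},{"dx":0,"dy":0,"dz":0,"wx":0,"wy":0,"wz":10.1},{"dx":0,"dy":0,"dz":0,"wx":0,"wy":0,"wz":10.1},{"dx":0,"dy":0,"dz":0,"wx":0,"wy":0,"wz":10.1},{"dx":0,"dy":0,"dz":0,"wx":0,"wy":0,"wz":10.1},{"dx":0,"dy":0,"dz":0,"wx":0,"wy":0,"wz":0},{"dx":0,"dy":0,"dz":0,"wx":0,"wy":0,"wz":0}]'
cat > w.py <<'E'
import sys
from h import *
from scipy.spatial.transform import Rotation as Ro
s=sense();snap('wrist',sys.argv[1]);print(s['t'],s['tcp_pos'],s['q'].round(2),Ro.from_quat(s['tool_rot']).as_matrix().round(3).tolist(),s['force'])
o=np.array([.528,.339,0]);d=np.array([-.2419,-.9703,0]);l=np.array([.9703,-.2419,0])
for n,x,y,z in[('palm back',-55,30,45),('palm front',50,30,45),('trig back',-35,-30,45),('trig front',35,-30,45),('nose',67.5,0,40),('noseFL',85,30,40),('noseFR',85,-30,40)]:
    print(n,proj('wrist',o+(d*x+l*y+np.array([0,0,z]))/1000))
E
python3 w.py w2.png
```

```text
t: 1.15
tcp_pos: [0.5296, 0.3378, 0.3036]
tool_rot: [0.202, 0.979, -0.0, -0.0]
force: [1.1, 0.1, 0.2]
finger_gap: 1.004
gripper_force: 0.0
t: 2.4
tcp_pos: [0.5286, 0.3389, 0.3037]
tool_rot: [0.788, 0.616, -0.0, -0.0]
force: [-0.5, -0.3, 0.3]
finger_gap: 1.0
gripper_force: 0.0
2.4 [0.52860991 0.3389494  0.30371075] [0.39 0.53 1.42 0.   1.19 0.64] [[0.24, 0.971, -0.0], [0.971, -0.24, -0.0], [-0.0, -0.0, -1.0]] [-0.49239019 -0.30199467  0.31879344]
palm back [353.1 124.6]
palm front [350.5 218.8]
trig back [295.8 144. ]
trig front [297.6 206.4]
nose [324.3 231. ]
noseFL [349.4 244.5]
noseFR [299.2 244.4]
```

View pics/w2.png

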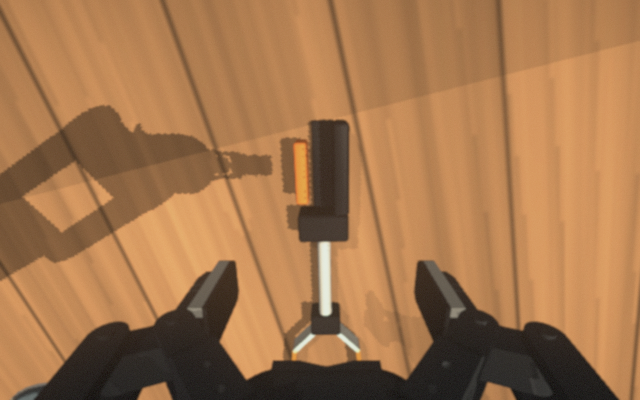

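The reacher lies vertically in the wrist view: palm outer edge at u≈349, trigger at u≈294, nose front at v≈241. That is within about 3 px of my prediction, so it sits centred between the fingers. I'll descend and pinch to 59 mm.

```bash
python3 -m inch '[{"dx":0.2,"dy":0,"dz":4,"wx":0,"wy":0,"wz":0},{"dx":0,"dy":0,"dz":4,"wx":0,"wy":0,"wz":0},{"dx":0,"dy":0,"dz":4,"wx":0,"wy":0,"wz":0},{"dx":0,"dy":0,"dz":4,"wx":0,"wy":0,"wz":0},{"dx":0,"dy":0,"dz":3,"wx":0,"wy":0,"wz":0},{"dx":0,"dy":0,"dz":2,"wx":0,"wy":0,"wz":0},{"dx":0,"dy":0,"dz":0.7,"wx":0,"wy":0,"wz":0},{"dx":0,"dy":0,"dz":0,"wx":0,"wy":0,"wz":0}]' 1
python3 -m inch '[{"dx":0,"dy":0,"dz":0,"wx":0,"wy":0,"wz":0},{"dx":0,"dy":0,"dz":0,"wx":0,"wy":0,"wz":0},{"dx":0,"dy":0,"dz":0,"wx":0,"wy":0,"wz":0},{"dx":0,"dy":0,"dz":0,"wx":0,"wy":0,"wz":0},{"dx":0,"dy":0,"dz":0,"wx":0,"wy":0,"wz":0},{"dx":0,"dy":0,"dz":0,"wx":0,"wy":0,"wz":0}]' 0.69 20
python3 - <<'E'
from h import *
snap('top','t2.png')
im=cv2.imread('pics/t2.png');cv2.imwrite('pics/c2.png',cv2.resize(im[100:340,130:510],(798,504),interpolation=cv2.INTER_CUBIC))
E
```

```text
t: 3.45
tcp_pos: [0.5295, 0.3411, 0.0871]
tool_rot: [0.788, 0.615, 0.0, 0.0]
force: [-0.5, 0.5, -0.8]
finger_gap: 1.004
gripper_force: 0.0
t: 4.2
tcp_pos: [0.5293, 0.3412, 0.0883]
tool_rot: [0.788, 0.615, 0.0, -0.0]
force: [-1.8, 0.3, 6.9]
finger_gap: 0.692
gripper_force: 9.2
```

View pics/c2.png

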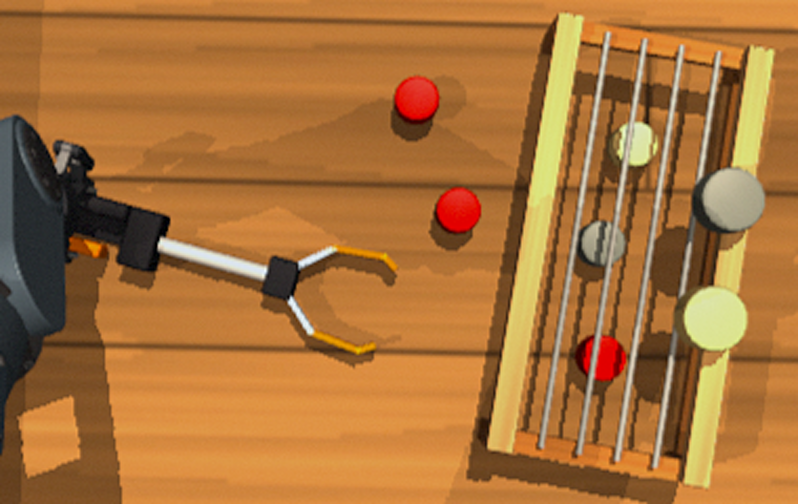

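Pinched at 59 mm with the jaws still open: tips at (397,266) and (374,349), yoke at (282,277), nothing else moved. The jaw point needs dx≈-25.5 cm and dy≈+0.5 cm. I'll ease the downward press by 1 mm and slide in.

```bash
python3 -m inch '[{"dx":-0.5,"dy":0,"dz":-0.1,"wx":0,"wy":0,"wz":0},{"dx":-1.5,"dy":0.05,"dz":0,"wx":0,"wy":0,"wz":0},{"dx":-2,"dy":0.05,"dz":0,"wx":0,"wy":0,"wz":0},{"dx":-2,"dy":0.05,"dz":0,"wx":0,"wy":0,"wz":0},{"dx":-2,"dy":0.05,"dz":0,"wx":0,"wy":0,"wz":0},{"dx":-2,"dy":0.05,"dz":0,"wx":0,"wy":0,"wz":0},{"dx":-2,"dy":0.05,"dz":0,"wx":0,"wy":0,"wz":0},{"dx":-1.5,"dy":0.05,"dz":0,"wx":0,"wy":0,"wz":0},{"dx":-1,"dy":0,"dz":0,"wx":0,"wy":0,"wz":0},{"dx":0,"dy":0,"dz":0,"wx":0,"wy":0,"wz":0}]'
python3 - <<'E'
from h import *
snap('top','t3.png')
im=cv2.imread('pics/t3.png');cv2.imwrite('pics/c3.png',cv2.resize(im[100:340,130:510],(798,504),interpolation=cv2.INTER_CUBIC))
E
```

```text
t: 5.5
tcp_pos: [0.4971, 0.1973, 0.0883]
tool_rot: [0.788, 0.615, -0.001, 0.0]
force: [0.6, -2.9, 7.1]
finger_gap: 0.694
gripper_force: 10.8
```

View pics/c3.png

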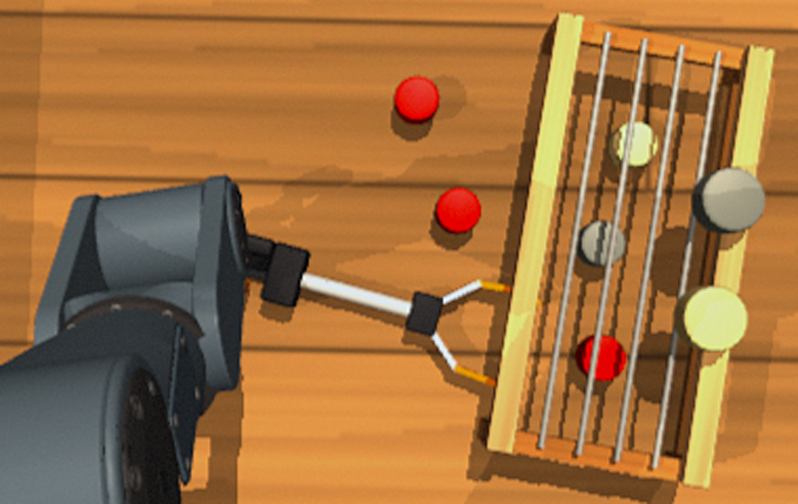

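The reacher follows: nose centre at crop (286,274), yoke at (424,314), with the jaw tips just entering under the front board and the red cheese still at (602,359). I'll work out the rest of the travel.

```bash
python3 - <<'E'
from h import *
n=c(286,274,.04)[:2];y=c(424,314,.034)[:2];d=(y-n);L=np.linalg.norm(d);d/=L
j=y+d*.073;red=np.array([.4032,-.1844]);D=red-j
print(L,np.degrees(np.arctan2(d[1],d[0])),y,j,D, 'axis',D@d,'lat',D@np.array([-d[1],d[0]]),'tool',D@[.24,.971],D@[.971,-.24])
E
```

```text
0.1420687861565657 -104.88725358444809 [ 0.4436 -0.0084] [ 0.424845   -0.07894963] [-0.021645   -0.10545037] axis 0.10747173269816154 lat 0.006173629153369602 tool -0.10758711144854903 0.004290793726620033
```

```bash
python3 -m inch '[{"dx":-1,"dy":0.1,"dz":0,"wx":0,"wy":0,"wz":0},{"dx":-1.5,"dy":0.1,"dz":0,"wx":0,"wy":0,"wz":0},{"dx":-1.5,"dy":0.1,"dz":0,"wx":0,"wy":0,"wz":0},{"dx":-1.5,"dy":0.1,"dz":0,"wx":0,"wy":0,"wz":0},{"dx":-1.5,"dy":0.1,"dz":0,"wx":0,"wy":0,"wz":0},{"dx":-1.5,"dy":0,"dz":0,"wx":0,"wy":0,"wz":0},{"dx":-1.2,"dy":0,"dz":0,"wx":0,"wy":0,"wz":0},{"dx":-1,"dy":0,"dz":0,"wx":0,"wy":0,"wz":0},{"dx":0,"dy":0,"dz":0,"wx":0,"wy":0,"wz":0}]'
python3 - <<'E'
from h import *
snap('top','t4.png')
im=cv2.imread('pics/t4.png');cv2.imwrite('pics/c4.png',cv2.resize(im[100:340,130:510],(798,504),interpolation=cv2.INTER_CUBIC))
E
```

```text
t: 6.68
tcp_pos: [0.4755, 0.0926, 0.0882]
tool_rot: [0.788, 0.615, -0.001, 0.0]
force: [0.3, -3.0, 7.7]
finger_gap: 0.69
gripper_force: 10.6
```

View pics/c4.png

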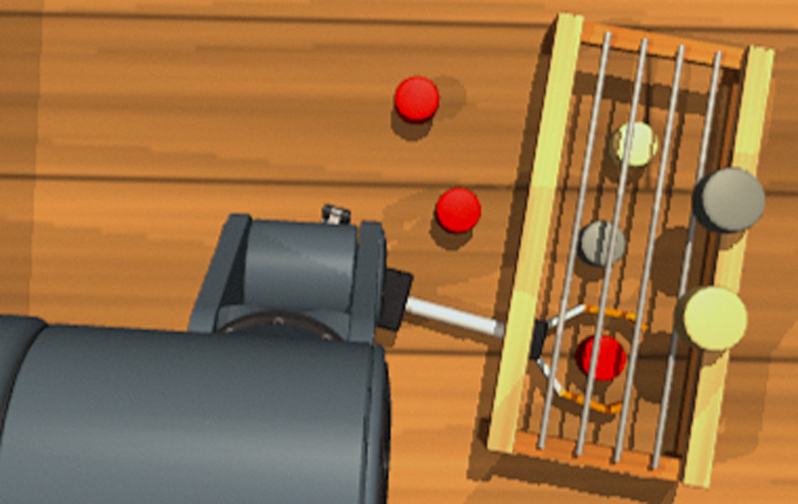

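The open jaws stand around the red cheese: tips at about (645,325) and (620,410), yoke at (540,341), cheese at (602,359), on the axis and at the right depth. Squeeze now, with 5 mm of +dy so the palm block stays put as the trigger comes in.

```bash
python3 -m inch '[{"dx":0,"dy":0.1,"dz":0,"wx":0,"wy":0,"wz":0},{"dx":0,"dy":0.2,"dz":0,"wx":0,"wy":0,"wz":0},{"dx":0,"dy":0.2,"dz":0,"wx":0,"wy":0,"wz":0},{"dx":0,"dy":0,"dz":0,"wx":0,"wy":0,"wz":0},{"dx":0,"dy":0,"dz":0,"wx":0,"wy":0,"wz":0},{"dx":0,"dy":0,"dz":0,"wx":0,"wy":0,"wz":0},{"dx":0,"dy":0,"dz":0,"wx":0,"wy":0,"wz":0},{"dx":0,"dy":0,"dz":0,"wx":0,"wy":0,"wz":0}]' 0.5 30
python3 - <<'E'
from h import *
snap('top','t5.png')
im=cv2.imread('pics/t5.png');cv2.imwrite('pics/c5.png',cv2.resize(im[200:340,330:510],(771,600),interpolation=cv2.INTER_CUBIC))
E
```

```text
t: 7.72
tcp_pos: [0.4802, 0.0917, 0.0895]
tool_rot: [0.788, 0.615, -0.001, 0.0]
force: [-1.7, -1.4, 19.9]
finger_gap: 0.578
gripper_force: 29.8
```

View pics/c5.png

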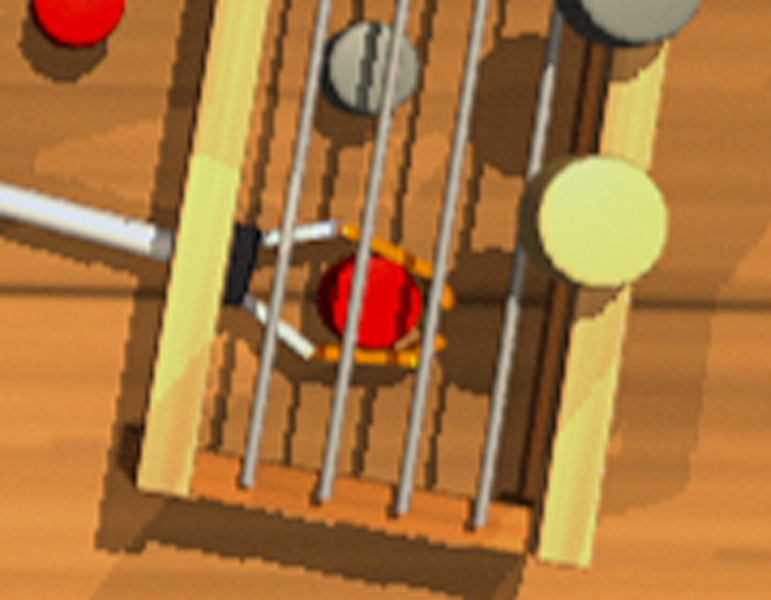

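The jaws have closed on the red cheese: tips at about (447,300) and (440,345), with the cheese at (370,300) held between them. The 49 mm finger opening puts the trigger near 0.010. I'll ease the downward load by 2 mm and draw out gently.

```bash
python3 -m inch '[{"dx":0.2,"dy":0,"dz":-0.2,"wx":0,"wy":0,"wz":0},{"dx":0.6,"dy":0,"dz":0,"wx":0,"wy":0,"wz":0},{"dx":1,"dy":0,"dz":0,"wx":0,"wy":0,"wz":0},{"dx":1,"dy":0,"dz":0,"wx":0,"wy":0,"wz":0},{"dx":1,"dy":0,"dz":0,"wx":0,"wy":0,"wz":0},{"dx":1,"dy":0,"dz":0,"wx":0,"wy":0,"wz":0},{"dx":1,"dy":0,"dz":0,"wx":0,"wy":0,"wz":0},{"dx":1,"dy":0,"dz":0,"wx":0,"wy":0,"wz":0},{"dx":1,"dy":0,"dz":0,"wx":0,"wy":0,"wz":0},{"dx":1,"dy":0,"dz":0,"wx":0,"wy":0,"wz":0}]'
python3 -m inch '[{"dx":1,"dy":0,"dz":0,"wx":0,"wy":0,"wz":0},{"dx":1,"dy":0,"dz":0,"wx":0,"wy":0,"wz":0},{"dx":1,"dy":0,"dz":0,"wx":0,"wy":0,"wz":0},{"dx":1,"dy":0,"dz":0,"wx":0,"wy":0,"wz":0},{"dx":1,"dy":0,"dz":0,"wx":0,"wy":0,"wz":0},{"dx":1,"dy":0,"dz":0,"wx":0,"wy":0,"wz":0},{"dx":1,"dy":0,"dz":0,"wx":0,"wy":0,"wz":0},{"dx":1,"dy":0,"dz":0,"wx":0,"wy":0,"wz":0},{"dx":0.5,"dy":0,"dz":0,"wx":0,"wy":0,"wz":0},{"dx":0,"dy":0,"dz":0,"wx":0,"wy":0,"wz":0}]'
python3 - <<'E'
from h import *
snap('top','t6.png')
im=cv2.imread('pics/t6.png');cv2.imwrite('pics/c6.png',cv2.resize(im[100:340,130:510],(798,504),interpolation=cv2.INTER_CUBIC))
E
```

```text
t: 9.02
tcp_pos: [0.5025, 0.1793, 0.0897]
tool_rot: [0.788, 0.615, -0.0, -0.0]
force: [-0.4, -0.8, -2.8]
finger_gap: 0.573
gripper_force: 31.9
t: 10.28
tcp_pos: [0.5234, 0.2616, 0.09]
tool_rot: [0.788, 0.615, 0.0, 0.0]
force: [0.6, 0.8, -3.3]
finger_gap: 0.576
gripper_force: 31.8
```

View pics/c6.png

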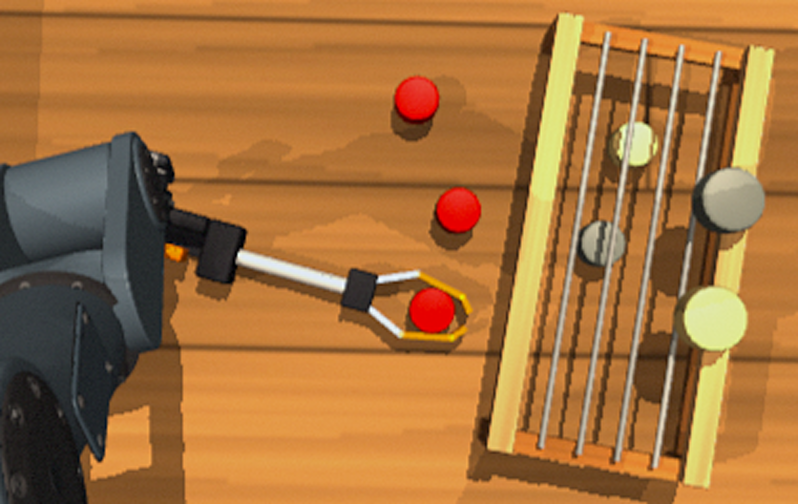

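The red cheese stands in front of the rack at crop (431,310), upright in the closed jaws; grey (603,243) and pale (635,144) have not moved. I'll release in two steps, then lift.

```bash
python3 -m inch '[{"dx":0,"dy":-0.2,"dz":0,"wx":0,"wy":0,"wz":0},{"dx":0,"dy":-0.2,"dz":0,"wx":0,"wy":0,"wz":0},{"dx":0,"dy":-0.1,"dz":0,"wx":0,"wy":0,"wz":0},{"dx":0,"dy":0,"dz":0,"wx":0,"wy":0,"wz":0},{"dx":0,"dy":0,"dz":0,"wx":0,"wy":0,"wz":0}]' 0.7 20
python3 -m inch '[{"dx":0,"dy":0,"dz":0,"wx":0,"wy":0,"wz":0},{"dx":0,"dy":0,"dz":0,"wx":0,"wy":0,"wz":0},{"dx":0,"dy":0,"dz":0,"wx":0,"wy":0,"wz":0},{"dx":0,"dy":0,"dz":0,"wx":0,"wy":0,"wz":0},{"dx":0,"dy":0,"dz":0,"wx":0,"wy":0,"wz":0},{"dx":0,"dy":0,"dz":0,"wx":0,"wy":0,"wz":0}]' 1
python3 -m inch '[{"dx":0,"dy":0,"dz":-1,"wx":0,"wy":0,"wz":0},{"dx":0,"dy":0,"dz":-2,"wx":0,"wy":0,"wz":0},{"dx":0,"dy":0,"dz":-3,"wx":0,"wy":0,"wz":0},{"dx":0,"dy":0,"dz":-4,"wx":0,"wy":0,"wz":0},{"dx":0,"dy":0,"dz":-4,"wx":0,"wy":0,"wz":0},{"dx":0,"dy":0,"dz":-3,"wx":0,"wy":0,"wz":0},{"dx":0,"dy":0,"dz":0,"wx":0,"wy":0,"wz":0},{"dx":0,"dy":0,"dz":0,"wx":0,"wy":0,"wz":0}]'
python3 - <<'E'
from h import *
snap('side','s7.png')
im=cv2.imread('pics/s7.png');cv2.imwrite('pics/c7.png',cv2.resize(im[90:340,200:500],(720,600),interpolation=cv2.INTER_CUBIC))
E
```

```text
t: 10.95
tcp_pos: [0.5182, 0.2621, 0.0899]
tool_rot: [0.788, 0.615, -0.0, -0.0]
force: [-0.2, -0.1, -4.0]
finger_gap: 0.701
gripper_force: 6.4
t: 11.7
tcp_pos: [0.5183, 0.2622, 0.0899]
tool_rot: [0.788, 0.615, -0.0, -0.0]
force: [-0.8, -0.7, 0.2]
finger_gap: 0.999
gripper_force: 0.0
t: 12.7
tcp_pos: [0.5176, 0.262, 0.2594]
tool_rot: [0.788, 0.615, -0.001, -0.0]
force: [0.7, 0.0, -0.4]
finger_gap: 0.997
gripper_force: 0.0
```

View pics/c7.png

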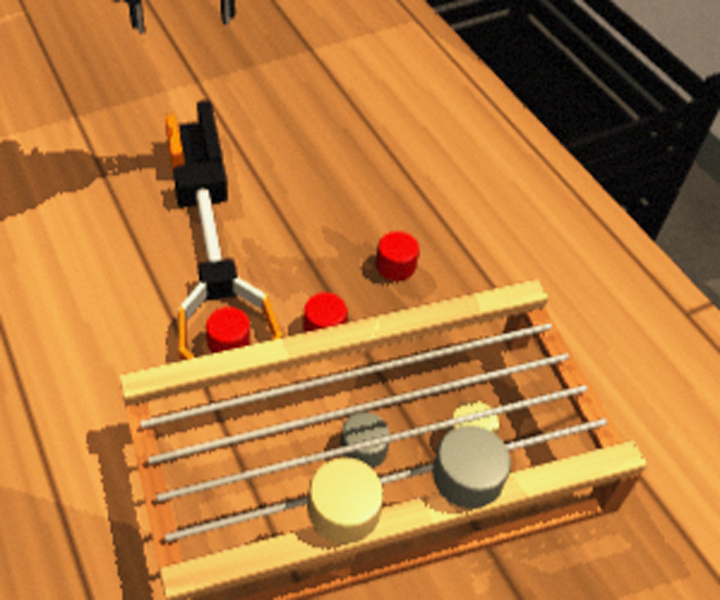

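The red cheese stands upright at crop (228,330), in front of the rack between the reopened jaws. The trigger is out and the gripper is clear above, so I'm handing in.

```bash
python3 -c "
from h import *
print(workorder.sign_off())"
```

```text
the job is handed in; nothing more can be done
None
```

I drew the red cheese out with the reacher; it stands upright on the open table in front of the rack, the trigger has sprung back, the pale and grey cheeses look unmoved, and I handed the job in (no verdict came back).

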